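# Turn the glass spatula over with the bench clip

### The arm

A 7-joint arm with a two-finger parallel gripper is mounted at the origin on the work surface. World frame = base frame: x ahead of the robot, y to its left, z up, the work surface at z = 0. Lengths are in m, angles in rad, forces in N, time in s.
With the tool pointing down it reaches from about 0.35 to 0.9 m from the base axis. Payload 8.1 kg.
Tool frame: the origin (TCP) lies between the finger pads; the fingertips stand 22 mm ahead of it and the grasp point (between the pads) lies 3 mm ahead of it (arm.tip_reach is the distance from the TCP to the fingertips, in m); z points along the fingers, y is the line along which they close (so a half turn about z gives the same grasp; the last joint's range is limited). The gripper opens to 92 mm and grips with 3 to 60 N. Pads are 19 mm wide; open, the fingers measure 130 mm over their backs; the gripper's body (75 mm by 190 mm) begins 47 mm behind the grasp point.
Start: joints at [1.215, 0.434, 0.025, 1.573, -0.012, 1.134, -0.075], TCP at [0.156, -0.605, 0.249] pointing down, gripper open.
Joint ranges: [-2.62, 2.62], [-0.44, 2.09], [-1.27, 1.32], [0.08, 2.57], [-1.32, 4.46], [0.12, 2], [-2.74, 2.74]. Speed limits (rad/s): [2.22, 2.22, 3.01, 3.01, 3.14, 3.14, 3.14].

### API

Orientations are given as a rotation vector (axis times angle).
In Python, from cell import telemetry, vision, job, arm gives the robot as it stands. The module is installed in compiled form; this text tells all that it offers.
- The arm moves only by the shell command python3 -m creep 'ROWS' [FORCE]. ROWS is text: rows parted by semicolons, each of 7 numbers parted by spaces: the finger opening in cm, from 0 to 9.18, then the shift along the tool's x, y, z in cm, then the turn, a rotation vector about the tool's x, y, z in degrees. A call has 1 to 5 rows; each row is the pose to reach, as a shift and turn from the pose commanded when the call began, along the tool's axes at that moment; what a row does not reach only later rows make up. A row lasts 1/8 s, in which the tool goes at most 62.5 mm and 10.7 degrees, less where a joint would pass 70% of its speed; a pose out of reach is approached as far as the arm can. A call with a gripper value outside its range is refused whole. The fingers move at their own pace and stop on an object; FORCE is the grip in N (left out, the last holds). Time passes only in rows, so rows that repeat a pose let the fingers close. It gives the time, the measured TCP pose, the force, the opening and the grip force at its end, in the units of the state.
- telemetry.observe(): the state, without advancing time (a new reading comes with each control period).
- vision.get_image(name): name is "side" or "top"; returns the picture (384x512x3 uint8, red, green, blue); there is no depth.
- vision.camera_info(name): a dict with "fov_y" (degrees; the focal length in pixels is half the picture's height over the tangent of half this angle, whatever the lens; pixels are square), "cx", "cy" (the principal point, pixels), "extrinsics" (4x4, takes a point from camera to world coordinates). Camera axes: x right, y down, z forward; pixel columns grow to the right and rows downward; lengths in m; the calibration is good to about 2 mm. A picture is of the moment at which its call begins. camera_info takes no time and is no camera call.
- job.sign_off(): hands the job in; it is judged then, once.
The state is a dict: "clock": time; "joints": joint angles; "dq": joint speeds; "joint_efforts": joint torques, N m; "position": TCP position; "ee_rot": TCP orientation; "force": force on the tool from outside, world axes, zero at the start; "ft_torque": the same for the moment, N m; "width": opening from 0.0 (shut) to 1.0 (fully open); "gripper_force": force on a finger pad.
Only numpy, scipy, OpenCV 4.12 (cv2) and the standard library are available. Lean on these libraries where they do the work, as an engineer would, in place of code of your own. Each camera call takes 0.05 s, during which the arm holds its last target. There are 200 camera calls.

### The job

The mixing spatula has been left standing on its glass blade in the white leaning rest. Turn it end for end: press its blue band fully home into the bench's orange spring clip so that it lies level there and let go of it, then take hold of it again and stand it blade up, leaning back fully home in the blue leaning rest. Never let it drop, never squeeze or strike the glass blade, and leave everything else on the bench where it is.

Things in the scene. Friction and masses are not known exactly. Their poses are not given: they have to be found in the camera images.
- spatula: rigid mixing spatula, 90 to 145 g, 180 mm long: flat-sided aluminium handle 16 x 16 mm (42 to 180 mm along it), green glass blade 42 mm long, 16 mm wide (y), 4 mm thick (x). Origin in the middle of the blade's end; z runs to the butt (black cap), x and y square to the handle's sides; balance point 105 mm from the blade's end. It starts in the white rest, leaning 20 degrees, butt up
- spatula_band (a point): middle of the blue band (24 mm long) round the spatula's handle, on its axis, 108 mm from the blade's end and 72 mm from the butt
- spatula_butt (a point): middle of the butt (black) end face of the spatula
- wash_rest: white leaning rest, fixed, holds the spatula at the start. Origin under its base, z up, open front (-x) facing away from the robot. A handle in it leans 20 degrees from vertical, upper end towards the rest's +x. Base 110 x 64 x 9 mm, x from -40 to 70 mm. A steel spine 12 mm wide, 6 mm thick stands behind the handle (+x side) up to 130 mm along it from the foot plate
- wash_rest_foot (a point): on the white rest's foot plate (square to the lean), where the handle's axis meets it, 22 mm above the bench; the axis rises from here along (sin 20, 0, cos 20 degrees) of the rest. Two cheeks 24 mm apart guide the handle's sides up to 50 mm from the plate, flaring to 64 mm; a lip 18 mm in front of the axis stands 8 mm above the plate; open in front above it
- dry_rest: blue leaning rest, fixed, of the same shape and frame as the white one, empty at the start; the spatula must end in it, butt down
- dry_rest_foot (a point): the point on the blue rest's foot plate where the leaning handle's axis meets it, as for the white rest: the butt's end face belongs here
- clip: spring clip, fixed, on a grey base 90 (x) x 70 (y) x 12 mm. Origin under the base, z up. A column 20 (x) x 30 (y) mm carries two orange sprung jaws, 22 mm long, open above, that hold a 16 mm handle level along the clip's x, either way round. Pressing the handle straight down parts them sideways (y): 5 to 10 N to press in, 8 to 16 N to pull straight out
- clip_seat (a point): middle of the clip's seat, 90 mm above the bench: the axis of a handle pressed home on the column passes through it along the clip's x. The jaws' flare is 27 mm wide at its top, 23 mm above this point, and narrows to 11 mm at 12 mm above it
- jaw_model: bystander, loose: plaster jaw model with white teeth, 80 mm across, 42 mm high; origin under its middle
- liquid_bottle: bystander, loose: white bottle with red cap, 32 mm across, 85 mm high; origin under its middle
- powder_jar: bystander, loose: amber jar with black lid, 52 mm across, 50 mm high; origin under its middle
- crown_case: bystander, loose: white divided case, 90 x 120 x 24 mm; origin under its middle
- marker_pen: bystander, loose: blue lying brush-pen, 8 mm thick, 165 mm long along its x; origin under its middle
- shade_dish: bystander, loose: white ceramic dish, 60 mm across, 10 mm high; origin under its middle
- die_block: bystander, loose: yellow block 70 x 50 x 20 mm with two steel pins to 40 mm height; origin under its middle
Not all that is in view belongs to the job. What is shaped like the clip but red is not meant.

How it is judged:
By the outcome, as a careful person would: the job done as asked, in the order asked, and still so for the second after the job is handed in, with the robot touching nothing.
It also fails if it takes over 58 s, if anything falls off the work surface, if the arm or the gripper's body presses on something with over 40 N, if the wrist force passes 120 N, or if a joint passes its speed limit or range.

## Working session

There is one attempt and no reset: what is moved stays moved. The work goes in short steps, Python scripts to look and compute and a shell command to move; the robot and the scene stay as the last step left them, time stands still between calls to the robot, and variables do not carry over. Pictures are saved under pics/ and viewed, at most 10 in all, crops included, and the job is handed in when it is done.

```bash
mkdir -p pics
cat > h.py <<'E'
import numpy as np,cv2
from cell import telemetry,vision,job,arm
from scipy.spatial.transform import Rotation as R
def K(n):
    c=vision.camera_info(n); return c,192/np.tan(np.radians(c["fov_y"])/2)
def ray(n,u,v):
    c,f=K(n);E=np.array(c["extrinsics"]);d=E[:3,:3]@[(u-c["cx"])/f,(v-c["cy"])/f,1];return E[:3,3],d/np.linalg.norm(d)
def plane(n,u,v,z):
    o,d=ray(n,u,v);return o+d*(z-o[2])/d[2]
def proj(n,p):
    c,f=K(n);E=np.array(c["extrinsics"]);q=E[:3,:3].T@(np.array(p)-E[:3,3]);return c["cx"]+f*q[0]/q[2],c["cy"]+f*q[1]/q[2]
def tri(a,b):
    (o1,d1),(o2,d2)=ray(*a),ray(*b);A=np.c_[d1,-d2];s=np.linalg.lstsq(A,o2-o1,rcond=None)[0]
    p,q=o1+d1*s[0],o2+d2*s[1];return (p+q)/2,np.linalg.norm(p-q)
def snap(n,f=None):
    i=vision.get_image(n)
    if f: cv2.imwrite(f,i[:,:,::-1])
    return i
E
python3 - <<'E'
from h import *
np.set_printoptions(precision=4,suppress=True)
for n in("side","top"):
    i=snap(n);np.save(n,i);cv2.imwrite(f"pics/{n}0.png",cv2.resize(i[:,:,::-1],(800,600),interpolation=cv2.INTER_CUBIC));print(vision.camera_info(n))
print(telemetry.observe())
E
```

```text
{'fov_y': 48.157268199241535, 'cx': 255.1471574568085, 'cy': 192.86450322971743, 'extrinsics': array([[-0.7501, -0.3518,  0.56  , -0.0564],
       [-0.6613,  0.3852, -0.6437,  0.705 ],
       [ 0.0108, -0.8531, -0.5216,  0.6949],
       [ 0.    ,  0.    ,  0.    ,  1.    ]])}
{'fov_y': 51.023237689903844, 'cx': 259.1832600532485, 'cy': 194.77537313854216, 'extrinsics': array([[-0.0108, -0.9852,  0.1711,  0.3443],
       [-0.9999,  0.0089, -0.0122, -0.0118],
       [ 0.0105, -0.1712, -0.9852,  1.3599],
       [ 0.    ,  0.    ,  0.    ,  1.    ]])}
{'clock': 0.1, 'joints': array([ 1.2154,  0.4352,  0.025 ,  1.574 , -0.0116,  1.134 , -0.0751]), 'dq': array([-0.0001, -0.003 , -0.0009, -0.0039, -0.0002, -0.0001, -0.0001]), 'joint_efforts': array([  0.0039, -66.9132,   0.9884, -31.5153,  -0.0605,   0.0373,
         0.0001]), 'position': array([ 0.1562, -0.6047,  0.248 ]), 'ee_rot': array([-3.1152, -0.3957,  0.0005]), 'force': array([-0.3855, -0.9914, -0.8657]), 'ft_torque': array([ 0.045 , -0.0492, -0.0043]), 'gripper_force': 0.0, 'width': 1.0007441860757742}
```

View pics/side0.png

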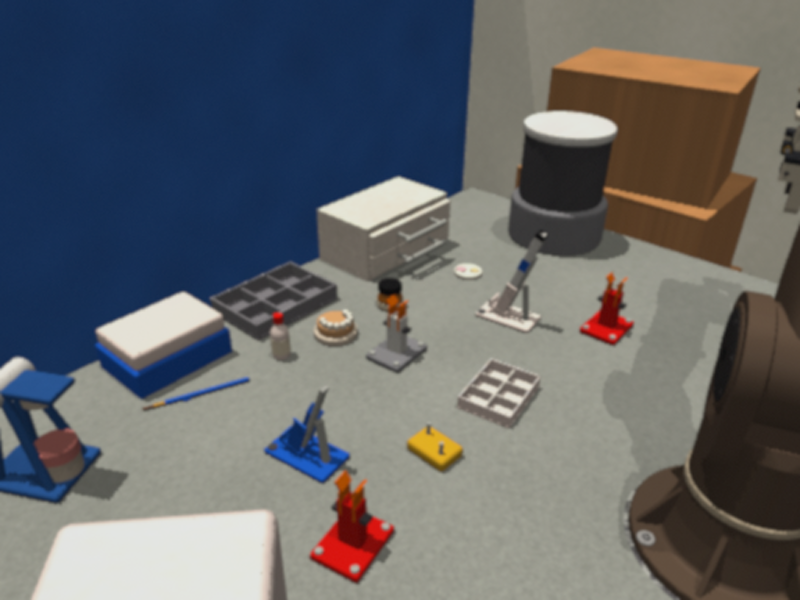

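View pics/top0.png

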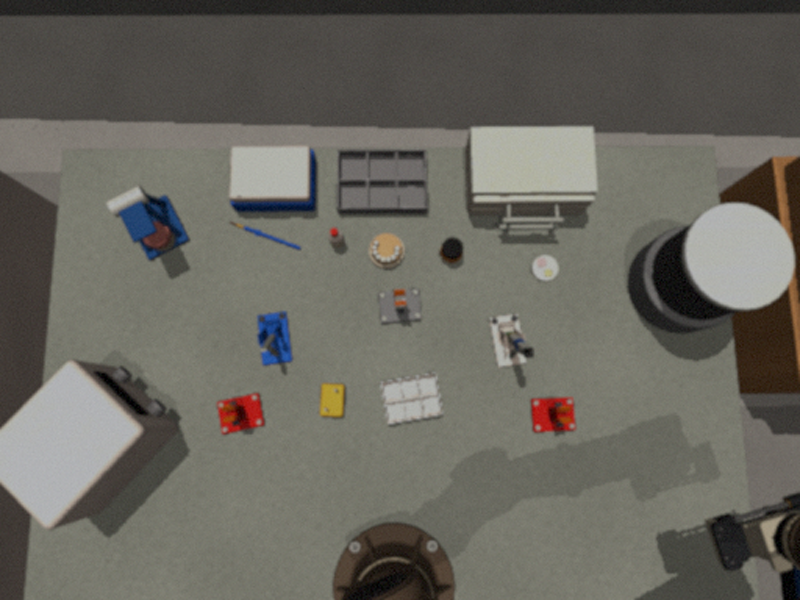

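The spatula stands in the white rest at top (510,335), side (515,290). Three clips are in view: a grey-based one at top (400,303), side (397,330), and red ones at top (240,412) and (553,413). The grey base fits the description and the red ones are decoys. The blue rest is at top (275,338). The blue stand at top (150,225) has a different shape. Next is one enlarged crop to confirm.

Run:
```python
from h import *
s,t=np.load("side.npy"),np.load("top.npy")
def cr(i,x,y,w=54,h=60): return cv2.resize(i[y:y+h,x:x+w,::-1],(264,294),interpolation=cv2.INTER_CUBIC)
# order: white rest, clip, blue rest
a=np.hstack([cr(t,305,190),cr(t,230,170),cr(t,150,190)])
b=np.hstack([cr(s,302,147,54,66),cr(s,228,180),cr(s,168,245)])
cv2.imwrite("pics/crop1.png",np.vstack([a,b]))
hs={n:cv2.cvtColor(i,cv2.COLOR_RGB2HSV) for n,i in(("side",s),("top",t))}
R_={"top":{"white":(305,190,54,60),"clip":(230,170,54,60),"blue":(150,190,54,60)},"side":{"white":(302,147,54,70),"clip":(228,180,54,60),"blue":(168,245,60,65)}}
def comps(n,k,lo,hi):
    x,y,w,h=R_[n][k];m=cv2.inRange(hs[n][y:y+h,x:x+w],lo,hi)
    c,l,st,ce=cv2.connectedComponentsWithStats(m)
    for j in range(1,c):
        if st[j,4]>3: print(n,k,lo,"box",st[j,:4]+[x,y,0,0],"area",st[j,4],"c",(ce[j]+[x,y]).round(1))
for n in("top","side"):
    comps(n,"white",(100,120,30),(125,255,255))
    comps(n,"white",(0,0,0),(180,255,45))
    comps(n,"clip",(5,150,80),(18,255,255))
    comps(n,"blue",(100,150,40),(125,255,255))
def rect(n,k,lo,hi,z):
    x,y,w,h=R_[n][k];m=cv2.inRange(hs[n][y:y+h,x:x+w],lo,hi)
    c,l,st,ce=cv2.connectedComponentsWithStats(m);j=1+st[1:,4].argmax();v,u=np.where(l==j)
    p=np.array([plane(n,a+x,b+y,z)[:2] for a,b in zip(u,v)],np.float32)*1000
    print(n,k,"rect",cv2.minAreaRect(p))
rect("top","white",(0,0,165),(180,50,255),.009)
rect("top","blue",(100,150,40),(125,255,255),.009)
print(t[205,253],t[203,265],t[230,328],t[225,318])
```

```text
top white (0, 0, 0) box [335 223   5   5] area 19 c [337.2 224.6]
top clip (5, 150, 80) box [253 186   6   3] area 17 c [255.4 186.9]
top clip (5, 150, 80) box [253 193   6   2] area 12 c [255.5 193.5]
top blue (100, 150, 40) box [166 201  20  32] area 444 c [176.  216.2]
side white (100, 120, 30) box [333 167   5   7] area 25 c [334.9 169.8]
side white (0, 0, 0) box [342 149   7   5] area 14 c [344.6 151.1]
side clip (5, 150, 80) box [243 188  17  15] area 130 c [251.8 194.1]
side blue (100, 150, 40) box [170 260  53  48] area 876 c [195.7 289.5]
top white rect ((489.14984130859375, -231.54067993164062), (88.83538818359375, 24.639345169067383), 12.077842712402344)
top blue rect ((508.14154052734375, 255.8782196044922), (105.99913024902344, 61.95341873168945), 7.8307785987854)
[96 92 91] [113 110 106] [124 112 103] [173 175 168]
```

View pics/crop1.png

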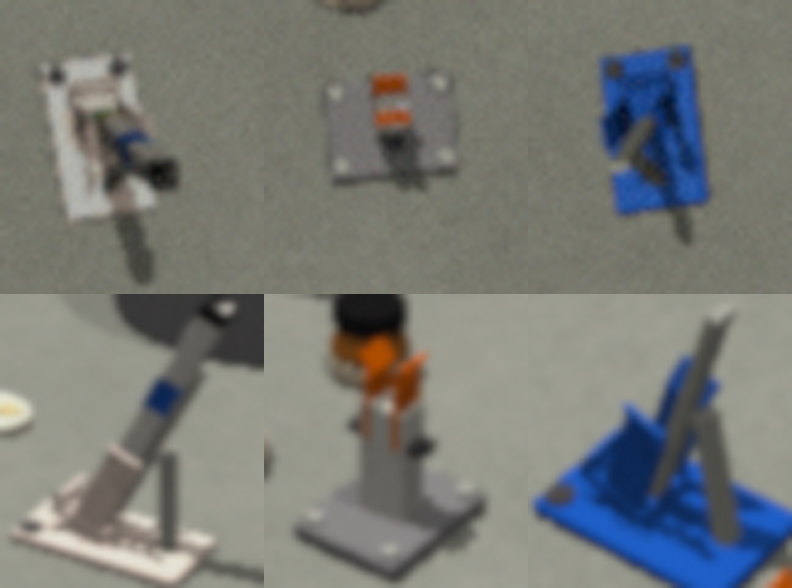

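Crop shows, left to right: the white rest with the spatula (butt at top px (338,225), band (332,219)), the grey-based clip with orange jaws (mid at top (255.5,190)), and the empty blue rest. All three are the ones meant. Next I work out positions.

Run:
```python
from h import *
np.set_printoptions(precision=4,suppress=True)
print("band",tri(("top",332.2,219),("side",334.9,169.8)))
print("butt",tri(("top",337.4,224.8),("side",344.2,151.2)))
def c(x,y,X,Y,sy=4.9): return X+x/4.889,Y+y/sy
def base(name,cs,z):
    p=np.array([plane("top",*q,z)[:2] for q in cs]);m=p.mean(0);a=(p[3]+p[2]-p[0]-p[1])/2;b=(p[1]+p[2]-p[0]-p[3])/2
    print(name,m,"down",np.linalg.norm(a),np.degrees(np.arctan2(-a[1],-a[0])),"right",np.linalg.norm(b),np.degrees(np.arctan2(b[0],-b[1])))
base("white",[c(*q,305,190) for q in((40,62),(127,53),(157,207),(72,220))],.009)
base("blue",[c(*q,150,190) for q in((72,54),(162,45),(181,202),(90,214))],.009)
base("clip",[c(*q,230,170) for q in((64,87),(188,72),(194,172),(69,184))],.012)
for z in(.10,.11): print("jaws",z,plane("top",255.4,186.9,z),plane("top",255.5,193.5,z))
# jaws in side: flares (376,352),(412,368) crop
print(tri(("top",255.4,186.9),("side",228+(376-264)/4.889,180+(352-294)/4.9)),tri(("top",255.5,193.5),("side",228+(412-264)/4.889,180+(368-294)/4.9)))
# blue spine top: top crop (640-528,128) side crop (722,315)
print("blue spine top",tri(("top",150+(640-528)/4.889,190+124/4.9),("side",168+(722-528)/4.889,245+(316-294)/4.9)))
# bystander rays: jaw model, jar, case, die at their heights
for n,u,v,z in(("jaw",387,250,.042),("jar",452,250,.05),("bottle",336,238,.085),("case",412,400,.024),("die",332,400,.03),("dish",545,267,.01),("redL",240,412,.02),("redR",553,413,.02)): print(n,plane("top",u/1.5625,v/1.5625,z)[:2])
```

```text
band (array([ 0.4805, -0.2539,  0.1174]), np.float64(0.0023524962479412634))
butt (array([ 0.4576, -0.2549,  0.1828]), np.float64(0.001184462486906148))
white [ 0.4987 -0.251 ] down 0.10971523416285117 9.051781808536715 right 0.06028997770875888 6.701183905080824
blue [0.5082 0.2532] down 0.11084146594946967 7.996293734856802 right 0.06241539014054861 6.119848618000802
clip [ 0.5734 -0.0188] down 0.06939442143685011 2.6020259481290933 right 0.08705978964887376 5.750541750543949
jaws 0.1 [ 0.5886 -0.0156  0.1   ] [ 0.5672 -0.0158  0.1   ]
jaws 0.11 [ 0.5867 -0.0156  0.11  ] [ 0.5655 -0.0157  0.11  ]
(array([ 0.5866, -0.016 ,  0.1075]), np.float64(0.0014291179915838885)) (array([ 0.564 , -0.0171,  0.1067]), np.float64(0.004847010036286434))
blue spine top (array([0.492 , 0.2361, 0.1183]), np.float64(0.01436784654898034))
jaw [0.6925 0.0094]
jar [ 0.6893 -0.1304]
bottle [0.7079 0.1153]
case [ 0.372  -0.0409]
die [0.3737 0.1264]
dish [ 0.6595 -0.3386]
redL [0.3511 0.3197]
redR [ 0.3419 -0.3376]
```

```bash
cat >> h.py <<'E'
np.set_printoptions(precision=4,suppress=True)
def frame(yaw,tilt):  # tool down with tool x at yaw deg, then tilt about tool y
    y=np.radians(yaw);x=np.array([np.cos(y),np.sin(y),0]);z=np.array([0,0,-1.])
    return R.from_matrix(np.c_[x,np.cross(z,x),z])*R.from_euler("y",tilt,degrees=True)
def go(g,yaw,tilt,back=0.,cur=None):
    """tool-frame shift (cm) & rotvec (deg) so that the grasp point (3 mm ahead of TCP) is at g"""
    Rt=frame(yaw,tilt) if not isinstance(yaw,R) else yaw
    if cur is None:
        s=telemetry.observe();cur=(s["position"],R.from_rotvec(s["ee_rot"]))
    p=np.array(g)-Rt.apply([0,0,.003+back])
    print("shift",(cur[1].inv().apply(p-cur[0])*100).round(2),"turn",(cur[1].inv()*Rt).as_rotvec(True).round(1))
    return p,Rt
E
python3 - <<'E'
from h import *
c=go([.500,-.25,.32],9,-35)
go([.4655,-.2555,.157],9,-35,.06,c)
E
```

```text
shift [ 42.33 -25.74  -7.41] turn [  1.6 -35.    5.3]
shift [6.49 0.   9.36] turn [0. 0. 0.]
```

```bash
python3 -m creep '9.18 10 -6 -4 0 -8 0;9.18 16 -9 -6 1 -16 1; 9.18 21 -12 -7 1 -24 2;9.18 26 -15 -7.4 1 -30 4;9.18 31 -19 -7.4 1.6 -35 5.3'
python3 - <<'E'
from h import *
print(telemetry.observe()["joints"])
go([.500,-.25,.32],9,-35)
E
```

```text
clock: 0.72
position: [0.3711, -0.3876, 0.3184]
ee_rot: [2.939, 0.232, -0.931]
force: [0.7, -0.8, -0.7]
width: 0.998
gripper_force: 0.0
[ 0.4515  0.5062  0.0423  1.441   0.3412  1.6948 -0.9645]
shift [ 12.06 -11.55  -9.03] turn [ 0.2  0.2 -0. ]
```

```bash
python3 -m creep '9.18 4 -4 -3 0 0 0;9.18 8 -8 -6 0 0 0; 9.18 12 -11.5 -9 0 0 0;9.18 12 -11.5 -9 0 0 0'; python3 -m creep '9.18 3.2 0 4.7 0 0 0;9.18 6.5 0 7.5 0 0 0;9.18 6.5 0 7.5 0 0 0'
python3 - <<'E'
from h import *
print(telemetry.observe()["joints"])
go([.4655,-.2555,.157],9,-35)
a,b=snap("side"),snap("top")
cv2.imwrite("pics/g1.png",np.hstack([cv2.resize(a[110:220,290:390,::-1],(400,440),interpolation=2),cv2.resize(b[170:280,280:380,::-1],(400,440),interpolation=2)]))
E
```

```text
clock: 1.23
position: [0.5027, -0.2474, 0.3211]
ee_rot: [2.942, 0.246, -0.928]
force: [0.2, -0.3, -0.1]
width: 1.002
gripper_force: 0.0
clock: 1.6
position: [0.5077, -0.2507, 0.2213]
ee_rot: [2.94, 0.233, -0.938]
force: [-0.7, 0.7, 1.8]
width: 1.001
gripper_force: 0.0
[ 0.2364  0.6963 -0.0132  1.3465  0.2258  1.6796 -1.2316]
shift [ 0.26 -0.18  7.4 ] turn [-0.1  0.4  0.1]
```

View pics/g1.png

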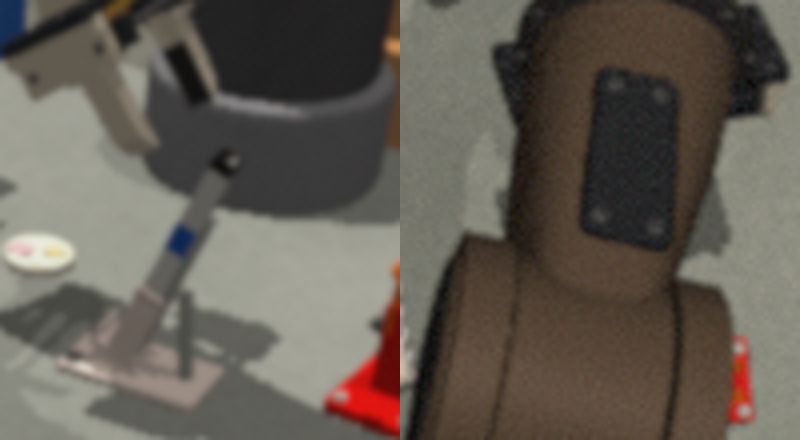

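The side view shows the open fingers in front of the butt (crop (228,160)), straddling it. I'll go in and close gently.

```bash
python3 -m creep '9.18 0.2 -0.2 3 0 0 0;9.18 0.2 -0.2 5.5 0 0 0;9.18 0.2 -0.2 7.4 0 0 0;9.18 .2 -.2 7.4 0 0 0' 5; python3 -m creep '4 0 0 0 0 0 0;2.6 0 0 0 0 0 0;2.2 0 0 0 0 0 0;2.2 0 0 0 0 0 0;2.2 0 0 0 0 0 0'
python3 - <<'E'
from h import *
go([.4655,-.2555,.157],9,-35);print(telemetry.observe()["width"]*9.18)
a=snap("side")
cv2.imwrite("pics/g2.png",cv2.resize(a[110:220,280:390,::-1],(440,440),interpolation=2))
E
```

```text
clock: 2.2
position: [0.4683, -0.2563, 0.1637]
ee_rot: [2.941, 0.229, -0.927]
force: [0.3, 0.8, 0.8]
width: 0.996
gripper_force: 0.0
clock: 2.82
position: [0.4688, -0.2554, 0.1622]
ee_rot: [2.941, 0.232, -0.928]
force: [0.2, 0.7, -0.0]
width: 0.508
gripper_force: 0.0
shift [ 0.03 -0.04  0.31] turn [ 0.1  0.  -0. ]
4.664720552742943
```

View pics/g2.png

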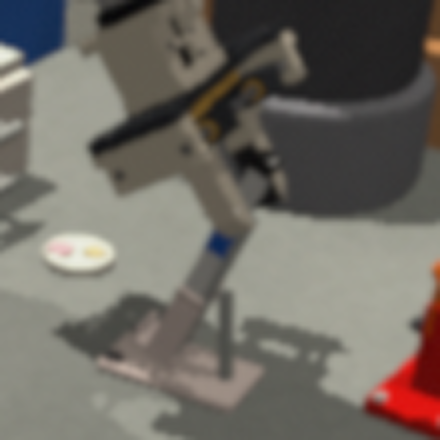

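The side view shows the near finger on the handle just above the band. I'll shift 3 mm towards the butt and close.

```bash
python3 -m creep '2.2 -0.3 0 0 0 0 0;1.5 -.3 0 0 0 0 0;1.2 -.3 0 0 0 0 0;1.2 -.3 0 0 0 0 0;1.2 -.3 0 0 0 0 0' 5;python3 -m creep '1 0 0 0 0 0 0;1 0 0 0 0 0 0;1 0 0 0 0 0 0'
```

```text
clock: 3.5
position: [0.4663, -0.2559, 0.164]
ee_rot: [2.941, 0.232, -0.928]
force: [-0.5, -0.6, 0.7]
width: 0.179
gripper_force: 5.0
clock: 3.88
position: [0.4663, -0.2559, 0.164]
ee_rot: [2.941, 0.231, -0.928]
force: [-0.9, -1.0, 2.5]
width: 0.177
gripper_force: 5.0
```

```bash
python3 -m creep '1 0 0 0 0 0 0;1 0 0 0 0 0 0;1 -.8 0 -.6 0 0 0;1 -2.5 0 -1.7 0 0 0;1 -4.5 0 -3.1 0 0 0' 55;python3 -m creep '1 -2.5 0 -1.8 0 0 0;1 -4.5 0 -3.2 0 0 0;1 -6.5 0 -4.6 0 0 0'
python3 - <<'E'
from h import *
a,b=snap("side"),snap("top")
cv2.imwrite("pics/g3.png",np.hstack([cv2.resize(a[60:220,260:390,::-1],(390,480),interpolation=2),cv2.resize(b[140:300,260:390,::-1],(390,480),interpolation=2)]))
print(telemetry.observe()["joints"],telemetry.observe()["width"])
# handle axis in tool frame, assuming lean 20 deg in the rest
T=R.from_rotvec(telemetry.observe()["ee_rot"]);y=np.radians(9);u=np.array([-np.sin(.349)*np.cos(y),-np.sin(.349)*np.sin(y),np.cos(.349)])
print("butt dir in tool",T.inv().apply(u))
E
```

```text
clock: 4.5
position: [0.4471, -0.2587, 0.2168]
ee_rot: [2.942, 0.232, -0.927]
force: [0.4, -0.7, -0.6]
width: 0.172
gripper_force: 55.0
clock: 4.88
position: [0.4202, -0.263, 0.292]
ee_rot: [2.942, 0.231, -0.927]
force: [0.6, 0.3, -1.9]
width: 0.166
gripper_force: 55.0
[ 0.284   0.505  -0.0093  1.5032  0.2501  1.6929 -1.1819] 0.17286988417211524
butt dir in tool [-0.8176  0.0034 -0.5758]
```

View pics/g3.png

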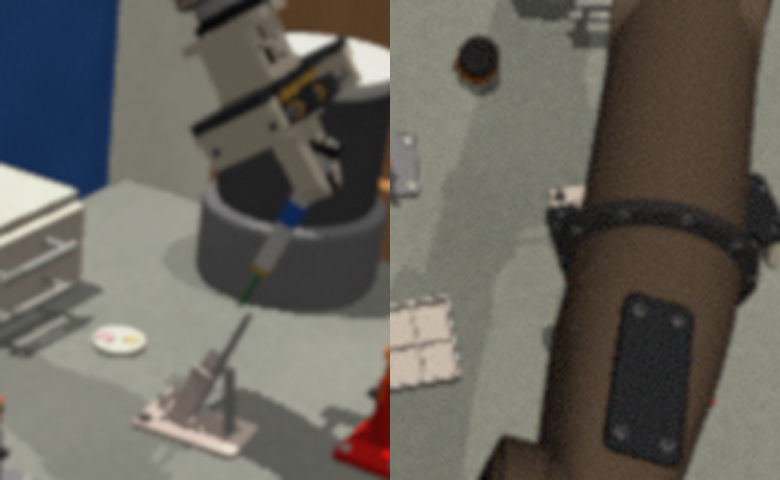

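The spatula is out, held near the butt, with the band at side px ~(357,131) and the blade tip at ~(342,160). Next I measure the band's offset along the handle from the grasp and compute the clip moves.

```bash
cat >> h.py <<'E'
def blob(n,box,lo,hi,img=None):
    i=snap(n) if img is None else img
    x,y,w,h=box;m=cv2.inRange(cv2.cvtColor(i,cv2.COLOR_RGB2HSV)[y:y+h,x:x+w],lo,hi)
    c,l,st,ce=cv2.connectedComponentsWithStats(m);j=1+st[1:,4].argmax();return (ce[j]+[x,y]),st[j,4]
def online(n,uv,p,d):  # distance along line p+s*d nearest the pixel's ray
    o,r=ray(n,*uv);A=np.c_[d,-r];s=np.linalg.lstsq(A,o-p,rcond=None)[0];return s[0],np.linalg.norm(A@s-(o-p))
E
python3 - <<'E'
from h import *
im=snap("side")
s=telemetry.observe();T=R.from_rotvec(s["ee_rot"]);g=s["position"]+T.apply([0,0,.003])
u=T.apply([.8176,0,.5758])
b,a=blob("side",(340,115,35,35),(105,120,30),(125,255,255),im);print("band",b,a,online("side",b,g,u))
gr,a=blob("side",(325,140,40,40),(40,60,20),(85,255,255),im);print("green",gr,a,online("side",gr,g,u))
Z=.22;d=np.array([-np.sin(np.radians(5)),np.cos(np.radians(5)),0])
c=go(np.array([.575,-.017,Z])-.038*d,95,35.2)
E
```

```text
band [356.7925 130.566 ] 53 (np.float64(0.042641610447455014), np.float64(0.0006138689369221212))
green [342.7647 155.2353] 17 (np.float64(0.1281215766795929), np.float64(0.00037173299307733504))
shift [ 19.33 -17.96  -5.13] turn [  0.3  55.9 -90.7]
```

```bash
python3 -m creep '1 2 -2 -2 0 5 -8.5;1 4 -4 -3.5 0 10.5 -17;1 6 -6 -4.5 0 16 -26;1 8 -8 -5 0 21 -34.5;1 10 -10 -5 0 26.5 -43'
python3 - <<'E'
from h import *
d=np.array([-np.sin(np.radians(5)),np.cos(np.radians(5)),0])
print(telemetry.observe()["joints"])
c=go(np.array([.575,-.017,.22])-.042*d,95,35.2)
E
```

```text
clock: 5.65
position: [0.5151, -0.1454, 0.2727]
ee_rot: [-2.649, -1.241, 0.194]
force: [-0.3, 0.6, -1.1]
width: 0.171
gripper_force: 55.0
[ 0.4168  0.4319 -0.2728  1.5547  0.0139  1.397  -0.5436]
shift [10.74  0.66  4.68] turn [  0.1  29.4 -47.3]
```

```bash
python3 -m creep '1 2 0 -1 0 5 -8;1 4 0 -1 0 10 -16;1 6 0 0 0 15 -24;1 8 0 2 0 20 -32;1 10 .4 4 0 25 -40';python3 -m creep '1 0 0 0 0 4 -6;1 0 0 0 0 4 -6'
python3 - <<'E'
from h import *
d=np.array([-np.sin(np.radians(5)),np.cos(np.radians(5)),0])
print(telemetry.observe()["joints"])
c=go(np.array([.575,-.017,.16])-.042*d,95,35.2)
E
```

```text
clock: 6.28
position: [0.5731, -0.0667, 0.2293]
ee_rot: [-1.936, -1.86, -0.461]
force: [-0.4, -0.6, -2.2]
width: 0.168
gripper_force: 55.0
clock: 6.52
position: [0.5726, -0.0689, 0.2281]
ee_rot: [-1.813, -1.915, -0.548]
force: [0.6, -0.4, -2.2]
width: 0.169
gripper_force: 55.0
[ 0.709   0.6125 -0.5732  1.5761 -0.2792  1.2241  0.3697]
shift [-3.07  0.78  5.84] turn [ 0.1  0.5 -1.8]
```

```bash
python3 -m creep '1 -1 .3 2 0 .5 -1.8;1 -2 .5 4 0 .5 -1.8;1 -3.5 .8 6 0 .5 -1.8;1 -4.5 .8 7.9 0 .5 -1.8;1 -4.5 .8 7.9 0 .5 -1.8'
python3 - <<'E'
from h import *
a,b=snap("side"),snap("top");np.save("s1",a);np.save("t1",b)
cv2.imwrite("pics/c1.png",np.hstack([cv2.resize(a[140:250,190:290,::-1],(400,440),interpolation=2),cv2.resize(b[140:250,205:305,::-1],(400,440),interpolation=2)]))
d=np.array([-np.sin(np.radians(5)),np.cos(np.radians(5)),0])
s=telemetry.observe();T=R.from_rotvec(s["ee_rot"]);print(s["position"]+T.apply([0,0,.003]),"axis",T.apply([.8176,0,.5758]))
c=go(np.array([.575,-.017,.135])-.042*d,95,35.2)
E
```

```text
clock: 7.15
position: [0.5787, -0.0584, 0.1387]
ee_rot: [-1.778, -1.944, -0.564]
force: [-0.4, 0.0, -0.6]
width: 0.167
gripper_force: 55.0
[ 0.5798 -0.057   0.1381] axis [-0.0883  0.9961 -0.0016]
shift [-0.32 -0.13  0.15] turn [0.2 0.1 0.2]
```

View pics/c1.png

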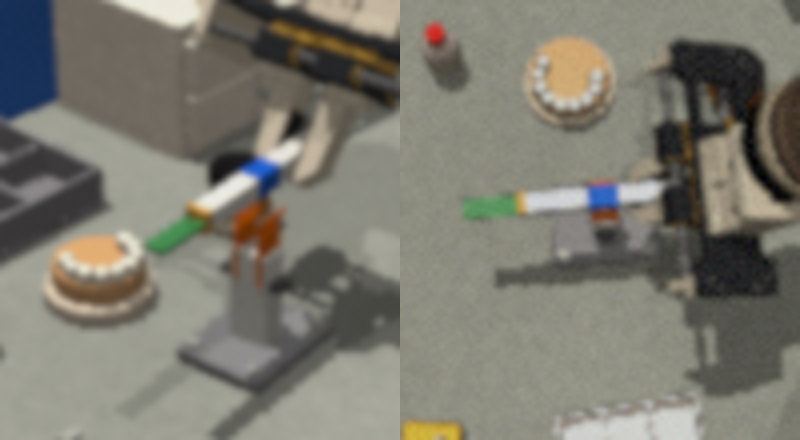

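The side view shows the band above the jaws. The top view shows the band at crop (603,195) between the orange slivers. Next are exact offsets.

Run:
```python
from h import *
a,b=np.load("s1.npy"),np.load("t1.npy")
tb=blob("top",(205,170,80,40),(105,120,40),(125,255,255),b);sb=blob("side",(240,160,40,40),(105,120,40),(125,255,255),a)
tg=blob("top",(205,170,80,40),(45,90,30),(85,255,255),b);sg=blob("side",(220,180,40,40),(45,90,30),(85,255,255),a)
print(tb,sb,tg,sg)
print("band tri",tri(("top",*tb[0]),("side",*sb[0])),plane("top",*tb[0],.145));print("blade tri",tri(("top",*tg[0]),("side",*sg[0])),plane("top",*tg[0],.138))
# white handle stretch between band and amber ring + beyond
for n,im,bx in(("side",a,(235,188,30,20)),("top",b,(234,180,22,16))):
    pass
s,t=np.load("side.npy"),np.load("top.npy")
# clip jaws: orange pixels in the original top, each jaw's centroid, cast at z=.113 (rims)
for z in(.105,.113): print(z,(plane("top",255.4,186.9,z)+plane("top",255.5,193.5,z))/2)
# base corner screws (light dots) of the clip in the first top picture, on z=.013
x,y=230,170;g=cv2.cvtColor(cv2.resize(t[y:y+60,x:x+54],None,fx=8,fy=8,interpolation=2),cv2.COLOR_RGB2GRAY)
pts=[]
for cx,cy in((335-264,95),(440-264,82),(447-264,155),(342-264,163)):
    X,Y=int(cx/4.889*8),int(cy/4.9*8);w=g[Y-20:Y+20,X-20:X+20].astype(float);w=np.clip(w-np.percentile(w,75),0,None)
    v,u=np.mgrid[-20:20,-20:20];px=(X+(w*u).sum()/w.sum()+.5)/8-.5+x;py=(Y+(w*v).sum()/w.sum()+.5)/8-.5+y
    pts.append(plane("top",px,py,.013)[:2])
p=np.array(pts);print(p,p.mean(0))
r=[p[1]-p[0],p[2]-p[3]];print([np.degrees(np.arctan2(q[0],-q[1])) for q in r]);r=[p[0]-p[3],p[1]-p[2]];print([np.degrees(np.arctan2(q[1],q[0])) for q in r])
```

```text
(array([255.1818, 188.9091]), np.int32(33)) (array([255.1136, 182.6364]), np.int32(44)) (array([227.5   , 191.4167]), np.int32(36)) (array([233.549 , 198.1961]), np.int32(51))
band tri (array([ 0.5731, -0.0157,  0.1411]), np.float64(0.0030832402591839865)) [ 0.5736 -0.0148  0.145 ]
blade tri (array([0.5672, 0.0701, 0.1361]), np.float64(0.0024138189514419503)) [0.5678 0.0707 0.138 ]
0.105 [ 0.577  -0.0157  0.105 ]
0.113 [ 0.5755 -0.0157  0.113 ]
[[ 0.6004  0.0223]
 [ 0.6072 -0.0501]
 [ 0.5557 -0.054 ]
 [ 0.5492  0.0183]] [ 0.5781 -0.0159]
[np.float64(5.360826142468694), np.float64(5.1424986565538955)]
[np.float64(4.495990555606495), np.float64(4.255247796360661)]
```

```bash
python3 -m creep '1 0 .25 0 0 0 0;1 -.6 .25 .85 0 0 0;1 -1.2 .25 1.65 0 0 0;1 -1.5 .25 2.1 0 0 0;1 -1.5 .25 2.1 0 0 0' 60;python3 -m creep '1 -.3 0 .4 0 0 0;1 -.6 0 .8 0 0 0;1 -.9 0 1.2 0 0 0;1 -.9 0 1.2 0 0 0'
python3 - <<'E'
from h import *
s=telemetry.observe();T=R.from_rotvec(s["ee_rot"]);print(s["position"]+T.apply([0,0,.003]),"axis",T.apply([.8176,0,.5758]),s["force"],s["ft_torque"])
E
```

```text
clock: 7.88
position: [0.5819, -0.0589, 0.1135]
ee_rot: [-1.777, -1.945, -0.568]
force: [-0.3, -0.3, -0.0]
width: 0.17
gripper_force: 60.0
clock: 8.38
position: [0.582, -0.0597, 0.0982]
ee_rot: [-1.778, -1.946, -0.567]
force: [-1.1, 0.5, -4.0]
width: 0.17
gripper_force: 60.0
[ 0.5819 -0.058   0.0957] axis [-0.0885  0.9961 -0.001 ] [-1.0934  0.5441 -3.9988] [-1.1032 -0.0933  0.0725]
```

```bash
python3 -m creep '1 -.12 0 .16 0 0 0;1 -.23 0 .33 0 0 0;1 -.23 0 .33 0 0 0'; python3 -m creep '1 -.12 0 .16 0 0 0;1 -.12 0 .16 0 0 0';python3 - <<'E'
from h import *
a,b=snap("side"),snap("top");np.save("s2",a);np.save("t2",b)
s=telemetry.observe();T=R.from_rotvec(s["ee_rot"]);print(s["position"]+T.apply([0,0,.003]),"axis",T.apply([.8176,0,.5758]),s["force"],s["ft_torque"])
tb=blob("top",(205,170,80,40),(105,120,40),(125,255,255),b);sb=blob("side",(230,170,50,40),(105,120,40),(125,255,255),a)
tg=blob("top",(205,170,80,40),(45,90,30),(85,255,255),b);sg=blob("side",(210,180,50,50),(45,90,30),(85,255,255),a)
print(tb,sb);print("blade tri",tri(("top",*tg[0]),("side",*sg[0])))
E
```

```text
clock: 8.75
position: [0.582, -0.0597, 0.0944]
ee_rot: [-1.778, -1.946, -0.567]
force: [-0.4, -0.1, -3.3]
width: 0.169
gripper_force: 60.0
clock: 9.0
position: [0.5822, -0.0596, 0.0928]
ee_rot: [-1.778, -1.946, -0.568]
force: [-2.5, -0.9, -2.1]
width: 0.171
gripper_force: 60.0
[ 0.5822 -0.0578  0.0905] axis [-0.0887  0.9961 -0.0008] [-2.1589 -0.3849 -2.2325] [-0.9151  0.0881  0.2326]
(array([255.75 , 190.125]), np.int32(16)) (array([252.75 , 196.125]), np.int32(8))
blade tri (array([0.5701, 0.0692, 0.0903]), np.float64(0.0006038981370361576))
```

```bash
python3 -m creep '1 -.06 0 .08 0 0 0;1 -.12 0 .16 0 0 0;1 -.12 0 .16 0 0 0'; python3 -m creep '1 -.06 0 .08 0 0 0;1 -.12 0 .16 0 0 0;1 -.12 0 .16 0 0 0';python3 - <<'E'
from h import *
a,b=snap("side"),snap("top")
s=telemetry.observe();T=R.from_rotvec(s["ee_rot"]);print(s["position"]+T.apply([0,0,.003]),s["force"],s["ft_torque"])
tg=blob("top",(205,170,80,40),(45,90,30),(85,255,255),b);sg=blob("side",(210,180,50,50),(45,90,30),(85,255,255),a)
print("blade tri",tri(("top",*tg[0]),("side",*sg[0])))
cv2.imwrite("pics/c2.png",np.hstack([cv2.resize(a[140:250,190:290,::-1],(400,440),interpolation=2),cv2.resize(b[140:250,205:305,::-1],(400,440),interpolation=2)]))
E
```

```text
clock: 9.48
position: [0.5825, -0.0596, 0.0922]
ee_rot: [-1.777, -1.946, -0.569]
force: [-4.5, -4.8, 10.4]
width: 0.167
gripper_force: 60.0
clock: 9.85
position: [0.5827, -0.0598, 0.0912]
ee_rot: [-1.777, -1.946, -0.57]
force: [-8.3, -7.5, 19.0]
width: 0.17
gripper_force: 60.0
[ 0.5826 -0.058   0.0887] [-7.8389 -6.3172 18.5672] [1.0169 1.3618 1.2209]
blade tri (array([0.5694, 0.0696, 0.0926]), np.float64(0.0017232685851832873))
```

View pics/c2.png

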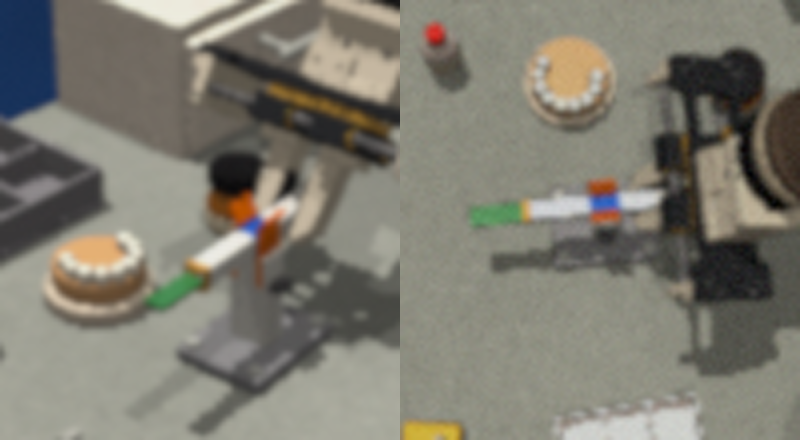

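Both views show the blue band between the orange jaws, handle level, and force rising to 19 N, so it has bottomed. I'll ease the load, then open.

```bash
python3 -m creep '1 .07 -.1 -.1 0 0 0;1 .13 -.15 -.18 0 0 0;1 .13 -.15 -.18 0 0 0;1 .13 -.15 -.18 0 0 0'
python3 - <<'E'
from h import *
s=telemetry.observe();T=R.from_rotvec(s["ee_rot"]);print(s["position"]+T.apply([0,0,.003]),s["force"],s["ft_torque"])
E
python3 -m creep '2 0 0 0 0 0 0;3.5 0 0 0 0 0 0;5 0 0 0 0 0 0;5 0 0 0 0 0 0;5 0 0 0 0 0 0' 20;python3 - <<'E'
from h import *
a,b=snap("side"),snap("top")
tg=blob("top",(205,170,80,40),(45,90,30),(85,255,255),b);sg=blob("side",(210,180,50,50),(45,90,30),(85,255,255),a)
print("blade tri",tri(("top",*tg[0]),("side",*sg[0])))
E
```

```text
clock: 10.45
position: [0.5817, -0.0598, 0.0917]
ee_rot: [-1.778, -1.946, -0.57]
force: [0.6, -1.7, 5.6]
width: 0.168
gripper_force: 60.0
[ 0.5816 -0.0581  0.0892] [ 0.6191 -1.6541  5.5653] [-0.0214 -0.1971 -0.0495]
clock: 11.08
position: [0.5809, -0.0598, 0.091]
ee_rot: [-1.778, -1.946, -0.568]
force: [-0.2, 0.4, -0.4]
width: 0.538
gripper_force: 0.0
blade tri (array([0.5689, 0.0692, 0.0899]), np.float64(0.0012779493488757994))
```

```bash
python3 -m creep '6 0 0 -1 0 0 0;6 0 0 -3 0 0 0;6 0 0 -6 0 0 0;6 0 0 -10 0 0 0;6 0 0 -14 0 0 0';python3 - <<'E'
from h import *
c=go([.5749,.0197,.0895],95,-35,.10);print(c[0])
E
```

```text
clock: 11.8
position: [0.5873, -0.1411, 0.2073]
ee_rot: [-1.778, -1.946, -0.568]
force: [0.6, -0.4, 0.0]
width: 0.653
gripper_force: 0.0
shift [16.11  0.17 15.4 ] turn [  0.3 -70.1   0.1]
[0.5698 0.0786 0.1739]
```

```bash
python3 -m creep '6 2.5 0 1.5 0 -10 0;6 5 0 3.5 0 -20 0;6 7.5 0 6 0 -30 0;6 10 0 8.5 0 -40 0;6 12.5 0 11 0 -50 0';python3 - <<'E'
from h import *
print(telemetry.observe()["joints"])
c=go([.5749,.0197,.0895],95,-35,.10);print(c[0])
E
```

```text
clock: 12.42
position: [0.5734, 0.0214, 0.1895]
ee_rot: [1.993, 2.173, -0.238]
force: [-0.3, 0.1, -1.4]
width: 0.651
gripper_force: 0.0
[-0.0623  0.4407 -0.296   1.7678  0.4219  1.0472 -0.4791]
shift [5.93 0.13 0.13] turn [  0.3 -21.   -0.1]
[0.5698 0.0786 0.1739]
```

```bash
python3 -m creep '6 3 .1 0 0 -10 0;6 5.9 .1 .1 .3 -21 0;6 5.9 .1 .1 .3 -21 0;6 5.9 .1 .1 .3 -21 0';python3 - <<'E'
from h import *
print(telemetry.observe()["joints"])
c=go([.5749,.0197,.0895],95,-35,.02);c=go([.5749,.0197,.0895],95,-35)
E
```

```text
clock: 12.92
position: [0.5688, 0.078, 0.1727]
ee_rot: [1.784, 1.949, -0.561]
force: [0.8, -0.2, -0.1]
width: 0.653
gripper_force: 0.0
[-0.4077  0.5724 -0.2067  1.7268  0.6622  1.2704 -0.8505]
shift [-0.08  0.13  7.88] turn [-0.2 -0.3  0.1]
shift [-0.09  0.14  9.88] turn [-0.2 -0.3  0.1]
```

```bash
python3 -m creep '6 0 .14 3 0 0 0;6 -.1 .14 6 0 0 0;6 -.1 .14 8.5 0 0 0;5 -.1 .14 9.9 0 0 0;3.5 -.1 .14 9.9 0 0 0' 5;python3 -m creep '2.5 0 0 0 0 0 0;2.2 0 0 0 0 0 0;2.2 0 0 0 0 0 0;2.2 0 0 0 0 0 0;2.2 0 0 0 0 0 0';python3 - <<'E'
from h import *
c=go([.5749,.0197,.0895],95,-35)
a,b=snap("side"),snap("top")
cv2.imwrite("pics/r1.png",np.hstack([cv2.resize(a[140:250,190:290,::-1],(400,440),interpolation=2),cv2.resize(b[140:250,205:305,::-1],(400,440),interpolation=2)]))
E
```

```text
clock: 13.55
position: [0.5747, 0.0186, 0.0921]
ee_rot: [1.789, 1.945, -0.563]
force: [-0.3, 0.1, -0.0]
width: 0.483
gripper_force: 0.0
clock: 14.18
position: [0.5747, 0.0209, 0.0919]
ee_rot: [1.785, 1.948, -0.561]
force: [-0.3, -0.4, 1.0]
width: 0.237
gripper_force: 0.0
shift [ 0.04  0.   -0.04] turn [-0.2 -0.3  0.1]
```

View pics/r1.png

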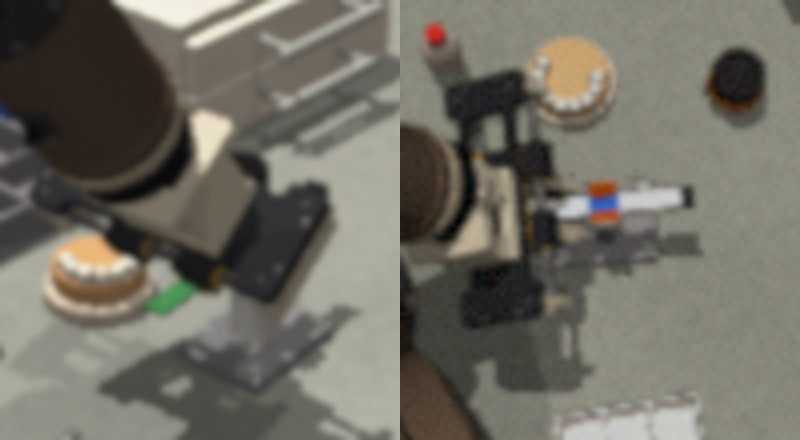

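The top view shows the spatula level in the clip, butt at crop (688,196), and the fingers on the handle left of the jaws. I'll close and pull straight up.

```bash
python3 -m creep '1.4 0 0 0 0 0 0;1 0 0 0 0 0 0;1 0 0 0 0 0 0;1 0 0 0 0 0 0' 6;python3 -m creep '1 0 0 0 0 0 0;1 0 0 0 0 0 0;1 -.15 0 -.2 0 0 0;1 -.3 0 -.4 0 0 0;1 -.5 0 -.7 0 0 0' 60;python3 -m creep '1 -.3 0 -.4 0 0 0;1 -.6 0 -.8 0 0 0;1 -.9 0 -1.2 0 0 0;1 -1.2 0 -1.7 0 0 0;1 -1.2 0 -1.7 0 0 0';python3 -m creep '1 -1 0 -1.5 0 0 0;1 -2 0 -3 0 0 0;1 -3 0 -4.3 0 0 0;1 -3 0 -4.3 0 0 0';python3 - <<'E'
from h import *
a,b=snap("side"),snap("top");np.save("s3",a);np.save("t3",b)
s=telemetry.observe();T=R.from_rotvec(s["ee_rot"]);g=s["position"]+T.apply([0,0,.003]);print(g,T.apply([.819,0,-.574]),s["joints"])
cv2.imwrite("pics/r2.png",np.hstack([cv2.resize(a[100:250,180:300,::-1],(400,500),interpolation=2),cv2.resize(b[120:270,195:315,::-1],(400,500),interpolation=2)]))
E
```

```text
clock: 14.78
position: [0.5747, 0.0207, 0.0918]
ee_rot: [1.785, 1.948, -0.561]
force: [-0.7, 0.1, 0.4]
width: 0.175
gripper_force: 6.0
clock: 15.4
position: [0.5747, 0.0205, 0.1006]
ee_rot: [1.785, 1.948, -0.562]
force: [-0.4, 0.2, -3.3]
width: 0.169
gripper_force: 60.0
clock: 16.02
position: [0.5753, 0.0206, 0.1219]
ee_rot: [1.785, 1.948, -0.56]
force: [0.1, 0.1, -1.7]
width: 0.169
gripper_force: 60.0
clock: 16.52
position: [0.5759, 0.0204, 0.1755]
ee_rot: [1.786, 1.946, -0.557]
force: [-0.1, 0.7, -1.5]
width: 0.172
gripper_force: 60.0
[0.5751 0.0185 0.1713] [-0.0858  0.9964  0.0063] [-0.3301  0.5452 -0.1866  1.7734  0.6936  1.212  -0.7952]
```

View pics/r2.png

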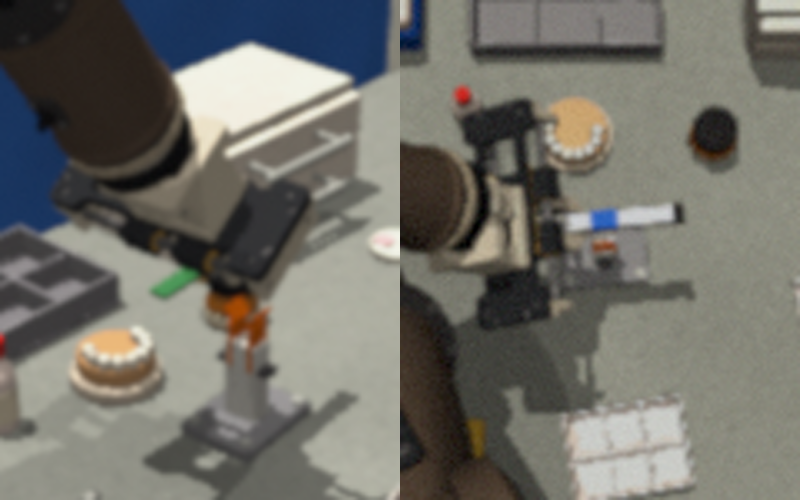

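Both views show the spatula clear of the clip and still held level: green blade at side crop (177,283), butt at top crop (680,213). Next is a numeric check of pitch and slip, then the path to the blue rest.

Run:
```python
from h import *
a,b=np.load("s3.npy"),np.load("t3.npy")
s=telemetry.observe();T=R.from_rotvec(s["ee_rot"]);g=s["position"]+T.apply([0,0,.003]);d=T.apply([.819,0,-.574]);d[2]=0;d/=np.linalg.norm(d)
n=np.cross(d,[0,0,1])
def vp(nm,uv):
    o,r=ray(nm,*uv);p=o+r*((g-o)@n)/(r@n);return (p-g)@d,p[2]-g[2]
tb=blob("top",(245,175,25,25),(105,120,40),(125,255,255),b);sg=blob("side",(220,170,40,40),(45,90,30),(85,255,255),a);bt=blob("top",(270,175,15,20),(0,0,0),(180,255,50),b)
print(tb,sg,bt);print("green along,dz",vp("side",sg[0]));print("band/butt along (top)",(plane("top",*tb[0],g[2]+.007)-g)@d,(plane("top",*bt[0],g[2]+.005)-g)@d)
print("lateral",(plane("top",*tb[0],g[2]+.007)-g)@n,(plane("top",*bt[0],g[2]+.005)-g)@n)
f=np.array([.523,.2565,.022]);y=np.radians(8);u=np.array([-np.sin(.349)*np.cos(y),-np.sin(.349)*np.sin(y),np.cos(.349)])
print("target at .108",f+.108*u,"above 90mm",f+.198*u)
c=go(f+.198*u,188,35)
```

```text
(array([255.9737, 185.6316]), np.int32(38)) (array([233.1154, 183.7885]), np.int32(52)) (array([278. , 183.5]), np.int32(4))
green along,dz (np.float64(0.046636170783658996), np.float64(0.001460164404019082))
band/butt along (top) -0.035663144133121515 -0.10215661289002682
lateral -0.0009196532692433085 -0.0002839145611181551
target at .108 [0.4864 0.2514 0.1235] above 90mm [0.456  0.2471 0.2081]
shift [ 17.37  -9.76 -16.44] turn [  0.1  52.8 -97.8]
```

```bash
python3 - <<'E'
from h import *
c=go([.475,.2495,.28],188,35)
E
python3 -m creep '1 1.5 -1 -4 0 4.8 -9;1 3.5 -2 -7.5 0 9.5 -17.5;1 6 -3.5 -11 0 14.5 -26.5;1 8 -4.5 -13 0 19 -35;1 9.5 -5.5 -14.5 0 24 -44'
python3 - <<'E'
from h import *
print(telemetry.observe()["joints"])
c=go([.475,.2495,.28],188,35)
E
```

```text
shift [ 13.34  -7.86 -22.41] turn [  0.1  52.8 -97.8]
clock: 17.25
position: [0.5057, 0.177, 0.239]
ee_rot: [-1.118, -2.859, 0.414]
force: [0.6, -0.7, -1.8]
width: 0.172
gripper_force: 60.0
[-0.1839  0.4809 -0.4951  1.6083  0.3266  1.376   0.0592]
shift [ 6.79  2.07 -5.47] turn [  0.2  28.8 -53.3]
```

```bash
python3 -m creep '1 1.4 .4 -2.5 0 4.8 -9;1 2.8 .8 -4 0 9.5 -17.5;1 4.2 1.2 -5 0 14.5 -26.5;1 5.5 1.6 -5.4 0 19 -35;1 6.5 2 -5.4 0 24 -44'; python3 -m creep '1 0 0 0 0 4.8 -9;1 0 0 0 0 4.8 -9;1 0 0 0 0 4.8 -9'
python3 - <<'E'
from h import *
s=telemetry.observe();print(s["joints"])
f=np.array([.523,.2565,.022]);y=np.radians(8);h=np.array([-np.cos(y),-np.sin(y),0]);u=np.sin(.349)*h+np.array([0,0,np.cos(.349)])
c=go(f+.178*u-.005*h,188,35);print(c[0])
a,b=snap("side"),snap("top");np.save("s4",a);np.save("t4",b)
T=R.from_rotvec(s["ee_rot"]);g=s["position"]+T.apply([0,0,.003]);d=T.apply([.819,0,-.574]);print(g,d,u)
for q,nm in((-.036,"band"),(-.108,"butt"),(.05,"blade")): print(nm,proj("side",g+d*q),proj("top",g+d*q))
E
```

```text
clock: 17.88
position: [0.4793, 0.2462, 0.2817]
ee_rot: [-0.032, -2.62, 0.107]
force: [0.6, -0.3, -1.6]
width: 0.169
gripper_force: 60.0
clock: 18.25
position: [0.4794, 0.2461, 0.2816]
ee_rot: [0.156, -2.533, 0.053]
force: [-0.3, -0.7, -1.1]
width: 0.174
gripper_force: 60.0
[-0.0623  0.7403 -0.7482  1.2684  0.1236  1.7969  0.9016]
shift [-4.32  0.43  7.94] turn [ 0.4  0.3 -0.8]
[0.4694 0.249  0.1917]
[0.4777 0.2459 0.2792] [-0.345  -0.0402  0.9379] [-0.3386 -0.0476  0.9397]
band (np.float64(197.43149628509514), np.float64(200.55446359638793)) (np.float64(161.30001646173952), np.float64(212.52296304093352))
butt (np.float64(190.1629893842305), np.float64(224.4825901031208)) (np.float64(165.807836413205), np.float64(207.11249351469306))
blade (np.float64(207.26995461949699), np.float64(168.16598562317662)) (np.float64(155.108325794419), np.float64(219.95448294015995))
```

Run:
```python
from h import *
a=np.load("s4.npy");t=np.load("top.npy")
x,y,w,h=180,180,35,60;m=cv2.inRange(cv2.cvtColor(a,cv2.COLOR_RGB2HSV)[y:y+h,x:x+w],(105,150,40),(125,255,255))
c,l,st,ce=cv2.connectedComponentsWithStats(m)
print([(st[j],(ce[j]+[x,y]).round(1)) for j in range(1,c) if st[j,4]>8])
# blue base: straight edges from the mask's convex hull on z=.009
x,y,w,h=150,190,54,60;m=cv2.inRange(cv2.cvtColor(t,cv2.COLOR_RGB2HSV)[y:y+h,x:x+w],(100,150,40),(125,255,255))
rows=np.where(m.any(1))[0];L=[];Rr=[]
for r in rows[4:-4]:
    q=np.where(m[r])[0];L.append((*plane("top",q[0]+x-.5,r+y,.009)[:2],));Rr.append((*plane("top",q[-1]+x+.5,r+y,.009)[:2],))
for n,P in(("L",L),("R",Rr)):
    P=np.array(P);k=np.polyfit(P[:,0],P[:,1],1);e=P[:,1]-np.polyval(k,P[:,0]);o=abs(e)<.003;k=np.polyfit(P[o,0],P[o,1],1);print(n,"yaw",np.degrees(np.arctan(k[0])),"y at x=.508",np.polyval(k,.508),o.sum(),len(o))
```

```text
[(array([12, 20, 10,  9, 56], dtype=int32), array([196.1, 203.6]))]
L yaw 14.09489060928419 y at x=.508 0.28177443580647943 7 24
R yaw 7.4255995398842245 y at x=.508 0.22436769960542757 24 24
```

```bash
cat >> h.py <<'E'
F=np.array([.5245,.257,.022]);_y=np.radians(7.5);H=np.array([-np.cos(_y),-np.sin(_y),0]);U=np.sin(.349)*H+np.array([0,0,np.cos(.349)])
def rest(s,fwd): return go(F+s*U-fwd*H,187.5,35)
E
python3 -c "
from h import *
rest(.178,.005)"
```

```text
shift [-4.51  0.5   7.91] turn [ 0.1  0.4 -0.3]
```

```bash
python3 -m creep '1 -1.5 .2 2.7 0 .4 -.3;1 -3 .4 5.4 0 .4 -.3;1 -4.5 .5 7.9 0 .4 -.3;1 -4.5 .5 7.9 0 .4 -.3'
python3 - <<'E'
from h import *
s=telemetry.observe()
rest(.178,.005);print("--");rest(.128,.005)
a,b=snap("side"),snap("top");np.save("s5",a)
T=R.from_rotvec(s["ee_rot"]);g=s["position"]+T.apply([0,0,.003]);d=T.apply([.819,0,-.574]);print(g,d,s["force"])
for q in(-.036,-.06,-.108): print(q,proj("side",g+d*q))
# vertical profile: handle pixels (whitish) below the band in side
i=cv2.cvtColor(a,cv2.COLOR_RGB2HSV)
for r in range(205,262,4): print(r,["%d:%d,%d,%d"%(c,*i[r,c]) for c in range(184,206,2)])
E
```

```text
clock: 18.85
position: [0.4701, 0.2492, 0.1906]
ee_rot: [0.165, -2.523, 0.053]
force: [-0.2, -0.3, -0.7]
width: 0.167
gripper_force: 60.0
shift [ 0.    0.07 -0.14] turn [-0.  -0.2 -0. ]
--
shift [-4.1   0.07  2.71] turn [-0.  -0.2 -0. ]
[0.4684 0.2489 0.1881] [-0.3355 -0.0437  0.9412] [-0.1675 -0.317  -0.7168]
-0.036 (np.float64(202.11078140246164), np.float64(240.64572090246577))
-0.06 (np.float64(199.67506300318718), np.float64(247.93127785578642))
-0.108 (np.float64(195.0511280934992), np.float64(261.7620807692157))
205 ['184:17,134,63', '186:19,125,63', '188:20,37,41', '190:105,15,35', '192:120,14,36', '194:105,14,36', '196:105,14,36', '198:105,15,35', '200:20,16,47', '202:19,43,102', '204:20,46,112']
209 ['184:17,24,94', '186:15,41,88', '188:19,151,96', '190:16,78,49', '192:105,14,36', '194:120,6,40', '196:20,26,60', '198:19,46,89', '200:18,45,101', '202:19,47,104', '204:20,46,111']
213 ['184:0,6,40', '186:17,103,47', '188:18,106,65', '190:18,45,68', '192:21,44,93', '194:20,47,108', '196:23,30,134', '198:21,33,125', '200:19,47,103', '202:18,45,103', '204:20,47,108']
217 ['184:18
[... 1569 characters left out ...]
19,148', '190:33,19,149', '192:30,19,148', '194:30,17,132', '196:21,18,102', '198:23,10,98', '200:115,17,91', '202:113,40,83', '204:30,9,86']
253 ['184:30,19,149', '186:33,20,150', '188:30,17,148', '190:33,19,151', '192:27,19,147', '194:23,19,110', '196:17,18,100', '198:21,18,99', '200:20,16,94', '202:24,15,86', '204:25,19,81']
257 ['184:33,18,170', '186:30,18,171', '188:32,20,170', '190:32,20,162', '192:26,17,122', '194:21,18,100', '196:21,18,100', '198:20,16,95', '200:18,14,88', '202:30,16,82', '204:30,17,76']
261 ['184:30,18,116', '186:30,17,108', '188:35,18,87', '190:38,17,59', '192:20,16,49', '194:20,18,86', '196:25,16,97', '198:20,18,83', '200:30,13,77', '202:30,13,77', '204:105,7,71']
```

```bash
python3 -m creep '1 -1.2 .07 .8 0 0 0;1 -2.2 .07 1.45 0 0 0;1 -3.2 .07 2.1 0 0 0;1 -4.1 .07 2.7 0 0 0;1 -4.1 .07 2.7 0 0 0'
python3 - <<'E'
from h import *
s=telemetry.observe();rest(.108,.003);T=R.from_rotvec(s["ee_rot"]);g=s["position"]+T.apply([0,0,.003]);print(g,F+.128*U-.005*H,s["force"],s["ft_torque"])
E
```

```text
clock: 19.58
position: [0.4887, 0.2527, 0.1446]
ee_rot: [0.166, -2.523, 0.051]
force: [0.2, -0.2, -1.1]
width: 0.166
gripper_force: 60.0
shift [-1.39 -0.04  1.3 ] turn [ 0.1 -0.2  0. ]
[0.487  0.2524 0.1421] [0.4861 0.2519 0.1423] [ 0.2426 -0.2223 -1.0966] [ 0.19   -0.9044 -0.0115]
```

No contact so far. I'll lower the last 20 mm in small steps.

```bash
python3 -m creep '1 -.4 0 .3 0 0 0;1 -.8 0 .6 0 0 0;1 -.8 0 .6 0 0 0'; python3 -m creep '1 -.2 0 .15 0 0 0;1 -.4 0 .3 0 0 0;1 -.4 0 .3 0 0 0';  python3 - <<'E'
from h import *
s=telemetry.observe();rest(.108,.0);T=R.from_rotvec(s["ee_rot"]);g=s["position"]+T.apply([0,0,.003]);v=g-F;print(g,s["force"],s["ft_torque"],"along",v@U)
E
```

```text
clock: 19.95
position: [0.4918, 0.2533, 0.1359]
ee_rot: [0.166, -2.524, 0.05]
force: [0.4, 0.1, -1.3]
width: 0.172
gripper_force: 60.0
clock: 20.32
position: [0.4933, 0.2535, 0.1312]
ee_rot: [0.166, -2.524, 0.05]
force: [-0.7, 0.3, -0.4]
width: 0.171
gripper_force: 60.0
shift [ 0.01 -0.06  0.65] turn [ 0.1 -0.1  0.1]
[0.4916 0.2533 0.1288] [-0.7459  0.2605 -0.4154] [ 0.1961 -0.8719 -0.0359] along 0.11166481727647593
```

```bash
python3 -m creep '1 -.16 0 .11 0 0 0;1 -.25 0 .17 0 0 0;1 -.25 0 .17 0 0 0'; python3 -m creep '1 -.08 0 .06 0 0 0;1 -.16 0 .11 0 0 0;1 -.16 0 .11 0 0 0';  python3 - <<'E'
from h import *
s=telemetry.observe();T=R.from_rotvec(s["ee_rot"]);g=s["position"]+T.apply([0,0,.003]);v=g-F;print(g,s["force"],s["ft_torque"],"along",v@U,"fwd",-(v-v@U*U)@H)
E
```

```text
clock: 20.7
position: [0.4943, 0.2538, 0.1287]
ee_rot: [0.166, -2.524, 0.05]
force: [-1.0, 0.5, 0.0]
width: 0.17
gripper_force: 60.0
clock: 21.08
position: [0.4942, 0.254, 0.1285]
ee_rot: [0.168, -2.522, 0.05]
force: [-3.8, -1.9, 12.0]
width: 0.17
gripper_force: 60.0
[0.4925 0.2538 0.1261] [-3.8252 -1.9426 12.0344] [-0.5609  1.1436  0.1711] along 0.10881830097151933 fwd 0.00502674718286643
```

```bash
python3 -m creep '1 .1 0 -.07 0 0 0;1 .2 0 .1 0 0 0;1 .27 0 .2 0 0 0;1 .27 0 .2 0 0 0'
python3 - <<'E'
from h import *
s=telemetry.observe();T=R.from_rotvec(s["ee_rot"]);g=s["position"]+T.apply([0,0,.003]);v=g-F;print(g,s["force"],s["ft_torque"],"along",v@U,"fwd",-(v-v@U*U)@H)
E
python3 -m creep '1 .06 0 .08 0 0 0;1 .12 0 .16 0 0 0;1 .12 0 .16 0 0 0'
python3 - <<'E'
from h import *
s=telemetry.observe();T=R.from_rotvec(s["ee_rot"]);g=s["position"]+T.apply([0,0,.003]);v=g-F;print(g,s["force"],s["ft_torque"],"along",v@U,"fwd",-(v-v@U*U)@H,T.apply([.819,0,-.574]))
E
```

```text
clock: 21.58
position: [0.4924, 0.2538, 0.128]
ee_rot: [0.166, -2.526, 0.049]
force: [1.6, -1.4, 10.0]
width: 0.169
gripper_force: 60.0
[0.4907 0.2536 0.1255] [ 1.6222 -1.3843 10.0365] [-0.2138 -0.247   0.111 ] along 0.10889997430880335 fwd 0.003258521422099654
clock: 21.95
position: [0.4904, 0.2536, 0.1272]
ee_rot: [0.166, -2.526, 0.049]
force: [1.3, 0.3, 9.6]
width: 0.168
gripper_force: 60.0
[0.4887 0.2533 0.1248] [1.3341 0.3115 9.5548] [-0.1053 -0.2414  0.1324] along 0.1088763163502556 fwd 0.001286834341509386 [-0.3382 -0.047   0.94  ]
```

```bash
python3 -m creep '1 .1 0 .06 0 0 0;1 .16 0 .13 0 0 0;1 .16 0 .13 0 0 0'
python3 - <<'E'
from h import *
s=telemetry.observe();T=R.from_rotvec(s["ee_rot"]);g=s["position"]+T.apply([0,0,.003]);v=g-F;print(s["force"],"along",v@U,"fwd",-(v-v@U*U)@H)
E
python3 -m creep '1 .06 0 .08 0 0 0;1 .12 0 .16 0 0 0;1 .12 0 .16 0 0 0'
python3 - <<'E'
from h import *
s=telemetry.observe();T=R.from_rotvec(s["ee_rot"]);g=s["position"]+T.apply([0,0,.003]);v=g-F;print(s["force"],s["ft_torque"],"along",v@U,"fwd",-(v-v@U*U)@H)
E
```

```text
clock: 22.32
position: [0.4885, 0.2533, 0.1265]
ee_rot: [0.166, -2.526, 0.049]
force: [2.1, -0.3, 6.9]
width: 0.167
gripper_force: 60.0
[ 2.0615 -0.254   6.9093] along 0.10890677577324834 fwd -0.0007022335379180156
clock: 22.7
position: [0.4884, 0.2533, 0.1265]
ee_rot: [0.164, -2.53, 0.047]
force: [8.7, 0.9, 11.9]
width: 0.168
gripper_force: 60.0
[ 8.6839  0.9248 11.9494] [ 0.0687 -1.0993  0.1576] along 0.1089017652552971 fwd -0.0007808698043384714
```

The handle is against both the plate (12 N) and the spine (9 N). I'll ease off and open.

```bash
python3 -m creep '1 -.04 0 -.08 0 0 0;1 -.06 0 -.12 0 0 0;1 -.06 0 -.12 0 0 0' 20; python3 -m creep '1 0 0 0 0 0 0;1.9 0 0 0 0 0 0;2.4 0 0 0 0 0 0;3.5 0 0 0 0 0 0;4.5 0 0 0 0 0 0' 5;python3 -m creep '5 0 0 0 0 0 0;5 0 0 0 0 0 0'
python3 - <<'E'
from h import *
a=snap("side");np.save("s6",a)
b=blob("side",(170,150,70,140),(45,90,30),(85,255,255),a);print("green",b)
for s in(.147,.159,.168): print(s,proj("side",F+s*U-H*-.0008))
E
```

```text
clock: 23.08
position: [0.4884, 0.2533, 0.1265]
ee_rot: [0.165, -2.527, 0.048]
force: [4.0, 1.0, 7.1]
width: 0.17
gripper_force: 20.0
clock: 23.7
position: [0.487, 0.2528, 0.1258]
ee_rot: [0.166, -2.524, 0.05]
force: [-0.1, -0.1, 0.5]
width: 0.43
gripper_force: 0.0
clock: 23.95
position: [0.4871, 0.2528, 0.1259]
ee_rot: [0.166, -2.524, 0.05]
force: [0.5, -0.2, 0.2]
width: 0.544
gripper_force: 0.0
green (array([205.5294, 236.1765]), np.int32(34))
0.147 (np.float64(204.24760894261013), np.float64(239.63213821967423))
0.159 (np.float64(205.54642304587475), np.float64(235.86582314051685))
0.168 (np.float64(206.53611829389104), np.float64(232.99589423613776))
```

The blade is exactly where a seated spatula's would be. Next I retract and check.

```bash
python3 -m creep '6 0 0 -1 0 0 0;6 0 0 -3 0 0 0;6 0 0 -6 0 0 0;6 0 0 -10 0 0 0;6 0 0 -14 0 0 0'; python3 -m creep '6 0 0 0 0 0 0;6 0 0 0 0 0 0'
python3 - <<'E'
from h import *
a,b=snap("side"),snap("top")
sg=blob("side",(170,150,70,140),(45,90,30),(85,255,255),a);print(sg,telemetry.observe()["dq"].round(3))
# lit band and bystanders unchanged?
t=np.load("top.npy");sb=blob("side",(180,230,40,40),(100,200,120),(125,255,255),a);print("band side",sb[0],proj("side",F+.072*U))
d=cv2.absdiff(np.load("side.npy"),a).max(2)
for n,p in(("jaw",(.6925,.0094,.02)),("bottle",(.708,.115,.05)),("jar",(.689,-.13,.03)),("case",(.372,-.041,.02)),("die",(.374,.126,.02)),("dish",(.66,-.339,.01)),("pen",(.71,.25,.005))):
    u,v=map(int,proj("side",p));print(n,(u,v),d[v-8:v+8,u-8:u+8].mean().round(1))
E
```

```text
clock: 24.62
position: [0.5678, 0.2631, 0.2422]
ee_rot: [0.166, -2.524, 0.049]
force: [0.3, 0.3, -0.5]
width: 0.652
gripper_force: 0.0
clock: 24.88
position: [0.5667, 0.2632, 0.2401]
ee_rot: [0.167, -2.524, 0.05]
force: [-0.7, 0.9, -0.4]
width: 0.655
gripper_force: 0.0
(array([205.9048, 235.7143]), np.int32(21)) [0.002 0.    0.001 0.002 0.    0.001 0.001]Traceback (most recent call last):
  File "<stdin>", line 5, in <module>
  File "h.py", line 34, in blob
    c,l,st,ce=cv2.connectedComponentsWithStats(m);j=1+st[1:,4].argmax();return (ce[j]+[x,y]),st[j,4]
                                                      ~~~~~~~~~~~~~~~^^
ValueError: attempt to get argmax of an empty sequence
```

The blade has stayed put with the arm clear. I'll hand the job in.

```bash
python3 -c "
from h import *
print(job.sign_off())"
```

```text
the job is handed in; nothing more can be done
None
```

The spatula was pressed into the orange clip, released lying level there, then taken again and stood blade up in the blue rest against its foot plate and spine; the job was handed in just after 25 s, though my final check that the other items had not moved stopped on a script error.

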